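Zero the frame tally for the next lot

TASK

The next grower's lot of cocoon frames is about to be counted in, so zero the bench tally: with a fingertip, flick the edges of the middle and right-hand dials (as seen from the robot) on, click by click, until each one's raised brass stud stands at its pointer at the back, then take the finger away. The left-hand dial is already at zero and stays so. Only light flicks: nothing is to be pinched, and the tally and the things around it are not to be lifted, shoved or knocked over.

Things in the scene. Friction and masses are not known exactly. Their poses are not given: they have to be found in the camera images.
- counter: the bench tally: heavy grey case (2.6 kg, loose on rubber feet), 90 mm deep (x), 310 mm wide (y). Origin: centre of its underside; x to its back (away from the robot at yaw 0), y to its left seen from the robot, z up. Deck top 26 mm high, x -45 to +45 mm; ridge 54 mm high along the back, x +9 to +45 mm. Three dials lie flat over the deck, upright axes at x = -25 mm, y = +100 (left), 0 (middle), -100 mm (right)
- hundreds_axis (a point): Left-hand dial: centre of its top face, 40 mm above the table. Its edge overhangs the front of the deck by 20 mm (as do the other dials'), with only the table beneath
- dial_hundreds (a joint): turn of the left-hand dial in rad, 0 when its stud stands at its pointer, one click = 0.628 rad; it grows clockwise seen from above, that is when the dial's front edge is flicked to the left (+y of the counter). Starts at 0
- hundreds_stud (a point): top of the zero stud of the left-hand dial: the one raised brass peg on its face, 9 mm across, 5 mm high, 24 mm from the axis (the other nine positions have only flat black strokes, growing longer from one to nine)
- hundreds_pointer (a point): where the stud's top stands when the left-hand dial is at zero: just in front of the dark steel pointer on the ridge, 24 mm straight behind the dial's axis, 45 mm above the table
- tens_axis (a point): Middle dial: centre of its top face, 40 mm above the table. Each dial: white disc, radius 34 mm, 12 mm thick (28 to 40 mm above the table), with ten round lobes round its edge, 36 degrees apart (radius 4 mm, centred 36 mm from the axis: 40 mm over the lobes); steel cap on the axis, radius 10 mm, 44 mm high. At rest a gap between two lobes faces straight to the front (-x)
- dial_tens (a joint): turn of the middle dial in rad, 0 when its stud stands at its pointer, one click = 0.628 rad; it grows clockwise seen from above, that is when the dial's front edge is flicked to the left (+y of the counter). Starts one to three clicks short of 0 (negative)
- tens_stud (a point): top of the zero stud of the middle dial: the one raised brass peg on its face, 9 mm across, 5 mm high, 24 mm from the axis (the other nine positions have only flat black strokes, growing longer from one to nine)
- tens_pointer (a point): where the stud's top stands when the middle dial is at zero: just in front of the dark steel pointer on the ridge, 24 mm straight behind the dial's axis, 45 mm above the table
- units_axis (a point): Right-hand dial: centre of its top face, 40 mm above the table. A sprung detent holds each dial in any of ten positions 36 degrees apart. A lobe pushed with 3 to 5 N along the edge turns it; past half a click it snaps on to the next position by itself once the finger is out of its way, short of that it springs back. No stops; the dials do not drive one another
- dial_units (a joint): turn of the right-hand dial in rad, 0 when its stud stands at its pointer, one click = 0.628 rad; it grows clockwise seen from above, that is when the dial's front edge is flicked to the left (+y of the counter). Starts one to three clicks short of 0 (negative)
- units_stud (a point): top of the zero stud of the right-hand dial: the one raised brass peg on its face, 9 mm across, 5 mm high, 24 mm from the axis (the other nine positions have only flat black strokes, growing longer from one to nine)
- units_pointer (a point): where the stud's top stands when the right-hand dial is at zero: just in front of the dark steel pointer on the ridge, 24 mm straight behind the dial's axis, 45 mm above the table
- mug: bystander: a white ceramic mug, 88 mm high, 78 mm across; origin at the centre of its underside; loose, to be left alone
- stamp: bystander: a turned wooden hand stamp standing upright, 78 mm high, 44 mm across the foot; origin at the centre of its underside; loose, to be left alone
- comb: bystander: a wooden comb for pushing cocoons out of frames, a bar 260 by 30 by 16 mm lying along y with seven pegs standing up to 44 mm; origin at the centre of its underside; loose, to be left alone
- brush: bystander: a small hand brush lying flat, 190 mm long, in front of the left-hand dial; origin at the centre of its underside (handle to -x, bristle end to +x); loose, to be left alone
- bowl: bystander: a metal bowl of cocoons, 116 mm across, 42 mm high; origin at the centre of its underside; loose, to be left alone
- tag_box: bystander: an open wooden box of tags, 85 by 130 by 45 mm; origin at the centre of its underside; loose, to be left alone
- jar: bystander: a closed glass jar of cocoons, 100 mm high, 68 mm across; origin at the centre of its underside; loose, to be left alone

How it is judged:
At the end, for the whole second after the job is handed in: the studs of all three dials stand within 5 mm of their pointers (neighbouring clicks are 15 mm off), the dials are at rest, the tally stands level within 25 mm of where it stood, and every bystander is within 30 mm of where it stood (horizontal distance between hundreds_stud and hundreds_pointer below 0.005 m and horizontal distance between tens_stud and tens_pointer below 0.005 m and horizontal distance between units_stud and units_pointer below 0.005 m and velocity of joint dial_hundreds between -0.1 and 0.1 rad/s and velocity of joint dial_tens between -0.1 and 0.1 rad/s and velocity of joint dial_units between -0.1 and 0.1 rad/s and distance of counter from where it was at the start of the episode below 0.025 m and angle between counter's own z axis and vertical below 0.05 rad and linear speed of counter below 0.02 m/s and distance of each of mug, stamp, comb, brush, bowl, tag_box, jar from where it was at the start of the episode below 0.03 m); the robot touches nothing.
It fails at once if the left-hand dial is turned off zero by half a click or more (horizontal distance between hundreds_stud and hundreds_pointer above 0.0075 m).
It fails at once if the tally or a dial is pinched or pressed with more than 30 N (contact force between the fingers and counter above 30 N).
It fails at once if the tally is lifted or tipped, or shoved more than 25 mm (height (world z) of counter above 0.01 m or angle between counter's own z axis and vertical above 0.12 rad or distance of counter from where it was at the start of the episode above 0.025 m).
It fails at once if a bystander is lifted, knocked over or shoved more than 30 mm (distance of any of mug, stamp, comb, brush, bowl, tag_box, jar from where it was at the start of the episode above 0.03 m or height (world z) of any of mug, stamp, comb, brush, bowl, tag_box, jar above 0.015 m or angle between any of mug, stamp, comb, brush, bowl, tag_box, jar's own z axis and vertical above 0.4 rad).
It also fails if it takes over 58 s, if anything falls off the work surface, if the arm or the gripper's body presses on something with over 40 N, if the wrist force passes 120 N, or if a joint passes its speed limit or range.

ROBOT

A 6-joint arm with a two-finger parallel gripper is mounted at the origin on the work surface. World frame = base frame: x ahead of the robot, y to its left, z up, the work surface at z = 0. Lengths are in m, angles in rad, forces in N, time in s.
With the tool pointing down it reaches from about 0.225 to 0.875 m from the base axis. Payload 3.4 kg.
Tool frame: the origin (TCP) lies on the centre line of the jaws, within the pads' length; the fingertips stand 17 mm ahead of it and the grasp point (between the pads) lies 2 mm behind it (nose_length is the distance from the TCP to the fingertips, in m); z points along the fingers, y is the line along which they close (so a half turn about z gives the same grasp; the last joint's range is limited). The gripper opens to 85 mm and grips with 20 to 120 N. Pads are 22 mm wide; open, the fingers measure 114 mm over their backs; the gripper's body (76 mm by 85 mm) begins 54 mm behind the grasp point. The pads swing forward as they close: fully open they stand 13 mm farther back than shut.
Start: joints at [1.035, 0.276, 1.505, -0, 1.361, -0.121], TCP at [0.232, 0.526, 0.248] pointing down, gripper open.
Joint ranges: [-2.89, 2.89], [-0.75, 2.08], [0.22, 2.7], [-1.18, 4.32], [0.11, 2.71], [-2.7, 2.7]. Speed limits (rad/s): [2.57, 2.57, 3.14, 3.14, 3.14, 3.14].

INTERFACE

Orientations are given as a unit quaternion [w, x, y, z].
In Python, from rig import get_state, get_image, sign_off, find_in, place_of, nose_length gives the robot as it stands.
- The arm moves only by the tool apply_moves, never from a script. Its argument "deltas" is one flat list of numbers, 5 for each row, row after row: the finger opening in mm, from 0 to 85.4, then the shift along the tool's x, y, z in mm, then the turn about the tool's z in degrees. A call has 1 to 12 rows; each row is the pose to reach, as a shift and turn from the pose commanded when the call began, along the tool's axes at that moment; what a row does not reach only later rows make up. A row lasts 1/12 s, in which the tool goes at most 41.7 mm and 7.16 degrees, less where a joint would pass 70% of its speed; a pose out of reach is approached as far as the arm can. A call with a gripper value outside its range is refused whole. The fingers move at their own pace and stop on an object; "squeeze" is the grip in N (left out, the last holds). Time passes only in rows, so rows that repeat a pose let the fingers close. It gives the time, the measured TCP pose, the force, the opening and the grip force at its end, in the units of the state.
- get_state(): the state, without advancing time (a new reading comes with each control period).
- get_image(name): name is "side" or "top" or "wrist"; returns a dict with "frame" (400x640x3 uint8, red, green, blue), "K" (3x3 intrinsics, pixels), "position" and "orientation" of the camera in the world. Camera axes: x right, y down, z forward; pixel columns grow to the right and rows downward; lengths in m; the calibration is good to about 2 mm. A picture is of the moment at which its call begins. There is no depth.
- sign_off(): hands the job in; it is judged then, once.
Trained networks look in a picture, given as the dict that the camera call returned (one of the last four; its "shot" number tells which), for a name from the list of things; names that differ only in an ending like _2 or _b are one class to them, and where a whole thing is asked for, a point or a joint stands for the part that bears it (a point fixed in the world has none). Each returns a list of dicts, best first, with "score" (0 to 1); they miss things now and then, are a little off and sometimes report something else, mostly with a low value. They report only what shows in the picture. A call takes as long as a camera call.
- find_in(query, picture): "point" ([column, row] in pixels, amid what is visible of it).
- place_of(query, picture): "point" ([column, row] in pixels: a listed point, or the origin of a listed thing).
The state is a dict: "clock": time; "qpos": joint angles; "qd": joint speeds; "effort": joint torques, N m; "position": TCP position; "ee_rot": TCP orientation; "contact_force": force on the tool from outside, world axes, zero at the start; "moment": the same for the moment, N m; "width": finger opening in m; "gripper_force": force on a finger pad.
Only numpy, scipy, OpenCV 4.12 (cv2) and the standard library are available. Lean on these libraries where they do the work, as an engineer would, in place of code of your own. Each camera call takes 0.05 s, during which the arm holds its last target. There are 200 camera calls.

## Working session

There is one attempt and no reset: what is moved stays moved. The work goes in short steps, Python scripts to look and compute and a tool call to move; the robot and the scene stay as the last step left them, time stands still between calls to the robot, and variables do not carry over. Pictures are saved under pics/ and viewed, at most 10 in all, crops included, and the job is handed in when it is done.

Besides the shell and the picture viewer there is one more tool, called after ">>>" as name(argument=value, ...) on one line, values as JSON. apply_moves: Moves the arm, as the interface text tells. Its arguments: {"type":"object","properties":{"deltas":{"type":"array"},"squeeze":{"type":"number"}},"required":["deltas"]}

```bash
mkdir -p pics
cat > h.py <<'E'
import numpy as np,cv2
from scipy.spatial.transform import Rotation as R
from rig import *
def rot(q): return R.from_quat([q[1],q[2],q[3],q[0]]).as_matrix()
def ray(p,im,z):
    d=rot(im["orientation"])@np.linalg.inv(im["K"])@np.array([p[0],p[1],1.])
    o=np.array(im["position"]); return o+d*(z-o[2])/d[2]
def proj(P,im):
    c=rot(im["orientation"]).T@(np.array(P)-im["position"]); u=np.array(im["K"])@c; return u[:2]/u[2]
def save(n,f): cv2.imwrite("pics/"+n+".png",f[:,:,::-1])
E
python3 - <<'E'
from h import *
s=get_state(); print(s["position"],s["ee_rot"],rot(s["ee_rot"]).round(2),s["width"],nose_length)
Z=dict(hundreds_axis=.04,tens_axis=.04,units_axis=.04,hundreds_stud=.045,tens_stud=.045,units_stud=.045,hundreds_pointer=.045,tens_pointer=.045,units_pointer=.045,counter=0,mug=0,stamp=0,comb=0,brush=0,bowl=0,tag_box=0,jar=0)
for c in("top","side"):
    im=get_image(c); save(c+"0",im["frame"]); print(c,np.round(im["position"],3))
    for k,z in Z.items():
        r=place_of(k,im)[:1]
        for a in r: print(k,np.round(a["point"]),round(a["score"],2),ray(a["point"],im,z)[:2].round(4))
E
```

```text
[0.23146107 0.52580504 0.24740806] [-2.93145448e-04  2.05904941e-01  9.78571546e-01 -8.94161601e-04] [[-0.92  0.4  -0.  ]
 [ 0.4   0.92 -0.  ]
 [ 0.   -0.   -1.  ]] 0.08545610424100324 0.017
top [0.318 0.075 1.278]
hundreds_axis [290. 230.] 0.64 [0.5109 0.1482]
tens_axis [325. 223.] 0.89 [0.5223 0.0557]
units_axis [366. 209.] 0.69 [ 0.5499 -0.056 ]
hundreds_stud [289. 218.] 0.87 [0.5413 0.1461]
tens_stud [321. 221.] 0.67 [0.5266 0.0655]
units_stud [356. 205.] 0.64 [ 0.5602 -0.0312]
hundreds_pointer [287. 222.] 0.81 [0.5329 0.1527]
tens_pointer [325. 208.] 0.78 [0.5589 0.052 ]
counter [325. 212.] 0.93 [0.5587 0.0525]
mug [229. 224.] 0.7 [0.5471 0.3117]
stamp [401. 200.] 0.56 [ 0.5714 -0.1565]
comb [315. 170.] 0.69 [0.6771 0.0681]
brush [293. 290.] 0.95 [0.3567 0.1526]
bowl [194. 258.] 0.75 [0.4658 0.4097]
tag_box [416. 158.] 0.56 [ 0.6879 -0.2143]
jar [442. 194.] 0.69 [ 0.5804 -0.2706]
side [ 0.536 -0.798  0.781]
hundreds_axis [298. 193.] 0.65 [0.511  0.1637]
tens_axis [303. 216.] 0.72 [0.5274 0.0492]
units_axis [314. 238.] 0.89 [ 0.5559 -0.047 ]
hundreds_stud [306. 196.] 0.7 [0.5391 0.1407]
units_stud [315. 237.] 0.89 [ 0.561  -0.0486]
hundreds_pointer [305. 194.] 0.67 [0.5334 0.1526]
tens_pointer [312. 214.] 0.76 [0.5549 0.0476]
units_pointer [320. 238.] 0.95 [ 0.5745 -0.0536]
counter [312. 225.] 0.91 [0.5543 0.0492]
mug [309. 177.] 0.86 [0.5515 0.3105]
stamp [322. 279.] 0.88 [ 0.5756 -0.1651]
comb [345. 220.] 0.59 [0.6606 0.0682]
brush [254. 204.] 0.88 [0.3616 0.1602]
bowl [311. 213.] 0.64 [0.5533 0.1053]
tag_box [362. 294.] 0.75 [ 0.6756 -0.2176]
jar [326. 315.] 0.97 [ 0.5779 -0.2759]
```

View pics/top0.png

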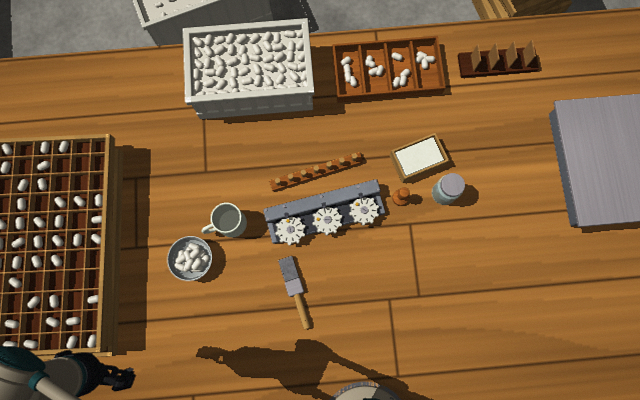

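View pics/side0.png

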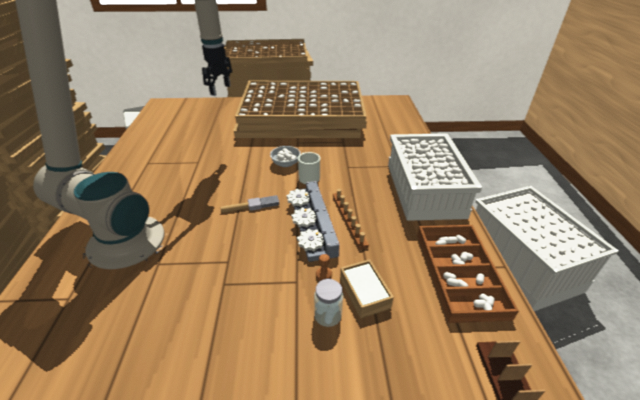

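The top view shows the tally near (0.53, 0.05), yawed about 11°, with the brush in front of the left dial. I'll go to a close wrist view, finger opening 40 mm.

>>> apply_moves(deltas=[40,-28,-29,0,-3,40,-56,-58,0,-6,40,-84,-87,0,-9,40,-112,-116,0,-12,40,-140,-145,0,-15,40,-168,-174,0,-18,40,-196,-203,0,-21,40,-224,-232,0,-24,40,-252,-261,0,-27,40,-280,-290,0,-30,40,-308,-319,0,-33,40,-336,-348,0,-35])

```text
clock: 2.8
position: [0.3992, 0.0705, 0.2487]
ee_rot: [0.001, -0.099, 0.995, 0.0]
contact_force: [1.2, 0.7, 0.1]
width: 0.0399
gripper_force: 0.0
```

```bash
cat > look.py <<'E'
from h import *
import sys
s=get_state(); print(s["clock"],s["position"].round(4) if hasattr(s["position"],"round") else s["position"],rot(s["ee_rot"]).round(3).tolist(),s["width"],s["contact_force"])
im=get_image("wrist"); save(sys.argv[1],im["frame"]); print(np.round(im["position"],3),rot(im["orientation"]).round(2).tolist())
for k in ["hundreds","tens","units"]:
  for e,z in (("_axis",.04),("_stud",.045),("_pointer",.045)):
    for a in place_of(k+e,im)[:2]: print(k+e,np.round(a["point"]),round(a["score"],2),ray(a["point"],im,z)[:2].round(4))
E
python3 look.py w0
```

```text
2.8 [0.3992 0.0705 0.2487] [[-0.98, -0.197, 0.001], [-0.197, 0.98, 0.0], [-0.001, 0.0, -1.0]] 0.039908992733557844 [1.19241638 0.66557789 0.08379851]
[0.319 0.055 0.373] [[-0.2, 0.93, 0.31], [0.98, 0.19, 0.06], [0.0, 0.32, -0.95]]
hundreds_axis [369. 286.] 0.91 [0.514  0.1483]
hundreds_stud [371. 304.] 0.68 [0.5319 0.1541]
hundreds_pointer [368. 305.] 0.85 [0.5341 0.1517]
hundreds_pointer [111. 269.] 0.42 [ 0.5442 -0.1241]
tens_axis [278. 283.] 0.81 [0.5297 0.0506]
tens_axis [370. 308.] 0.49 [0.541  0.1558]
tens_stud [299. 293.] 0.94 [0.5339 0.0755]
tens_pointer [275. 307.] 0.65 [0.556  0.0525]
units_axis [184. 278.] 0.71 [ 0.5427 -0.0497]
units_axis [188. 301.] 0.25 [ 0.5706 -0.0433]
units_stud [193. 299.] 0.91 [ 0.5638 -0.0369]
units_pointer [185. 301.] 0.7 [ 0.5681 -0.0443]
```

View pics/w0.png

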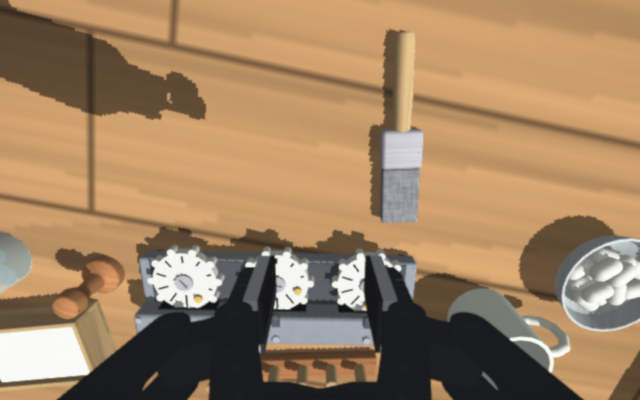

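The wrist view (image flipped: down = back, right = robot's left) shows the right dial's stud at (198,299), 1 click short, and the middle's at (297,291), 2 clicks short. I'll fit the tally pose and check it by overlay.

```bash
cat > fit.py <<'E'
from h import *
from scipy.optimize import least_squares
def M(p,q): c,s=np.cos(p[2]),np.sin(p[2]); return [p[0]+c*q[0]-s*q[1],p[1]+s*q[0]+c*q[1],q[2]]
N={k+e:(x,y,z) for k,y in(("hundreds",.1),("tens",0),("units",-.1)) for e,x,z in(("_axis",-.025,.04),("_pointer",-.001,.045))}
def fit(im):
    D={k:a[0]["point"] for k in N if (a:=place_of(k,im)) and a[0]["score"]>.5}
    f=lambda p:np.concatenate([proj(M(p,N[k]),im)-D[k] for k in D])
    r=least_squares(f,[.55,.05,.15],loss="soft_l1",f_scale=2); return r.x,r.fun
def circ(im,p,c,r,n=60): return [tuple(proj(M(p,(c[0]+r*np.cos(t),c[1]+r*np.sin(t),c[2])),im)) for t in np.linspace(0,6.283,n)]
def overlay(im,p,name,x0,x1,y0,y1,s):
    f=cv2.resize(im["frame"][y0:y1,x0:x1],None,fx=s,fy=s,interpolation=cv2.INTER_CUBIC)
    T=lambda P:np.int32([[(u-x0+.5)*s,(v-y0+.5)*s] for u,v in P])
    for y in(.1,0,-.1):
        cv2.polylines(f,[T(circ(im,p,(-.025,y,.04),.040))],1,(255,0,0)); cv2.polylines(f,[T(circ(im,p,(-.025,y,.044),.010))],1,(0,0,255))
    cv2.polylines(f,[T([proj(M(p,q),im) for q in((-.045,.155,.026),(-.045,-.155,.026))])],0,(0,255,0))
    save(name,f)
E
python3 - <<'E'
from fit import *
im=get_image("wrist"); p,r=fit(im); print(p.round(4),np.degrees(p[2]),r.round(1))
for y in(.1,0,-.1): print(np.round(M(p,(-.025,y,0)),4))
it=get_image("top"); q,r=fit(it); print(q.round(4),np.degrees(q[2]))
i2=get_image("side"); q,r=fit(i2); print(q.round(4),np.degrees(q[2]))
overlay(im,p,"ov0",130,430,230,360,2.6)
E
```

```text
[0.5533 0.0518 0.1613] 9.240469021699164 [-0.7  2.6  3.6 -6.  -0.8  0.1  0.8  2.4 -4.8 -4.5  0.9  0.7]
[0.5125 0.1465 0.    ]
[0.5286 0.0478 0.    ]
[ 0.5447 -0.0509  0.    ]
[0.5594 0.0531 0.0958] 5.490147504127384
[0.5579 0.0562 0.1791] 10.263061506879762
```

View pics/ov0.png

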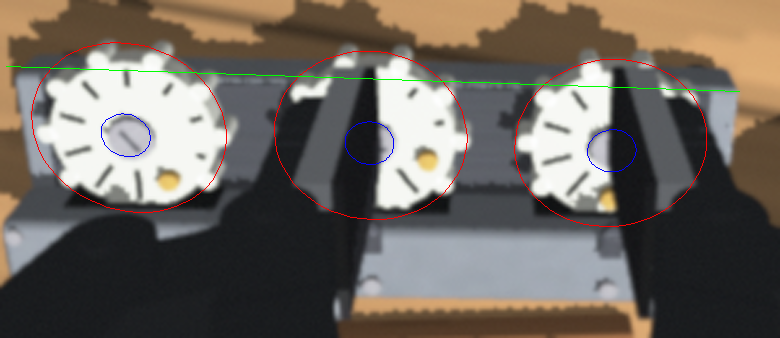

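Right cap at crop (131,136), studs at (169,181), (428,159), (608,198); the front edge is level in the image, so yaw is nearer 11.4°. Refit on these points.

Run:
```python
from fit import *
im=get_image("wrist")
def st(y,d): t=np.radians(d); return (-.025+.024*np.cos(t),y+.024*np.sin(t),.045)
P=[((131,136),(-.025,-.1,.044)),((169,181),st(-.1,36)),((428,159),st(0,72)),((608,198),st(.1,0)),((48,134),(-.025+.04*np.cos(np.radians(-90)),-.14,.036))][:4]
f=lambda p:np.concatenate([proj(M(p,q),im)-[130+c[0]/2.6-.5,230+c[1]/2.6-.5] for c,q in P])
r=least_squares(f,[.55,.05,.15]); p=r.x; print(p.round(4),np.degrees(p[2]),r.fun.round(1))
for y in(.1,0,-.1): print(np.round(M(p,(-.025,y,0)),4))
overlay(im,p,"ov1",130,430,230,360,2.6)
```

```text
[0.5528 0.0515 0.1717] 9.840232050513555 [-0.7  0.3 -0.8 -0.5  0.   0.4  1.5  0. ]
[0.511  0.1457 0.    ]
[0.5281 0.0472 0.    ]
[ 0.5452 -0.0513  0.    ]
```

View pics/ov1.png

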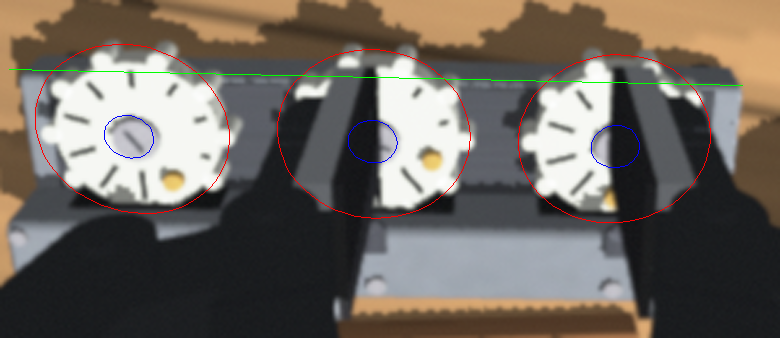

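>>> apply_moves(deltas=[50,-25,-22,0,0,50,-50,-45,0,0,50,-50,-45,40,0,50,-50,-45,80,0,50,-50,-45,120,0,50,-50,-45,160,0,50,-50,-45,190,0,50,-50,-45,210,0,50,-50,-45,210,0,50,-50,-45,210,0])

```text
clock: 5.23
position: [0.4564, 0.038, 0.0377]
ee_rot: [-0.001, -0.098, 0.995, 0.0]
contact_force: [0.0, 0.1, 0.0]
width: 0.0501
gripper_force: 0.0
```

```bash
python3 look.py w1
```

```text
5.2333 [0.4564 0.038  0.0377] [[-0.981, -0.195, -0.002], [-0.195, 0.981, 0.0], [0.002, 0.001, -1.0]] 0.050136539054527654 [0.03463052 0.08597143 0.01614412]
[0.377 0.022 0.163] [[-0.19, 0.93, 0.31], [0.98, 0.18, 0.06], [0.0, 0.31, -0.95]]
units_pointer [605.  78.] 0.34 [0.3572 0.1104]
```

View pics/w1.png

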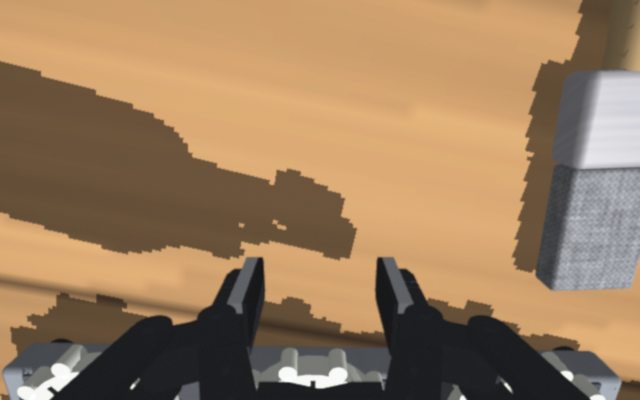

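The picture shows the middle dial's two front lobes at columns 289 and 338, centre 313 against the jaw centre at 320. So the TCP is about 3 mm left of the axis, as planned. Insert 30 mm and push left 24 mm.

>>> apply_moves(deltas=[50,-15,0,0,0,50,-30,0,0,0,50,-30,4,0,0,50,-30,8,0,0,50,-30,12,0,0,50,-30,15,0,0,50,-30,18,0,0,50,-30,21,0,0,50,-30,24,0,0,50,-30,24,0,0])

```text
clock: 6.57
position: [0.4805, 0.0682, 0.0381]
ee_rot: [-0.001, -0.098, 0.995, 0.0]
contact_force: [-1.0, 0.8, -0.0]
width: 0.0498
gripper_force: 0.6
```

Run:
```python
from h import *
print(get_state()["contact_force"])
for c,b in (("wrist",None),("top",(240,410,170,260))):
    im=get_image(c)
    f=im["frame"] if b is None else cv2.resize(im["frame"][b[2]:b[3],b[0]:b[1]],None,fx=4,fy=4)
    save("m1"+c,f)
```

```text
[-1.02629757  0.80883716 -0.00691225]
```

View pics/m1wrist.png

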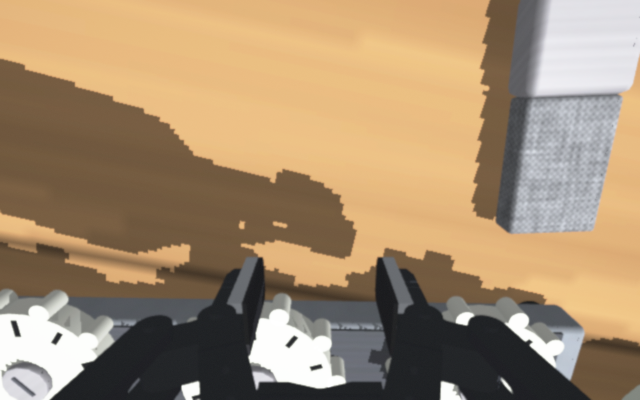

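The lobe is now left of centre at (282,300) and the force is light, so the click is past half. Withdraw and return.

>>> apply_moves(deltas=[50,10,0,0,0,50,25,0,0,0,50,30,0,0,0,50,30,-24,0,0,50,30,-24,0,0])

```text
clock: 7.08
position: [0.4577, 0.036, 0.0386]
ee_rot: [0.001, -0.098, 0.995, -0.001]
contact_force: [-0.1, -0.8, 0.6]
width: 0.0499
gripper_force: 0.0
```

```bash
cat > chk.py <<'E'
from h import *
import sys
s=get_state();print(s["clock"],np.round(s["position"],4))
for c,b in (("top",(250,400,170,255)),("side",(270,350,170,270))):
    im=get_image(c); f=im["frame"][b[2]:b[3],b[0]:b[1]]
    save(sys.argv[1]+c,cv2.resize(f,None,fx=4,fy=4,interpolation=cv2.INTER_CUBIC))
    for k in ["hundreds","tens","units"]:
        for a in place_of(k+"_stud",im)[:1]: print(c,k,np.round(a["point"],1),round(a["score"],2),ray(a["point"],im,.045)[:2].round(4))
E
python3 chk.py c1
```

```text
7.0833 [0.4577 0.036  0.0386]
top hundreds [288.4 217.3] 0.79 [0.5437 0.1485]
top units [295.3 290.7] 0.65 [0.3544 0.1448]
side hundreds [307.6 198.3] 0.76 [0.5424 0.1275]
side tens [309.2 212.3] 0.76 [0.546  0.0582]
side units [315.6 232.9] 0.56 [ 0.5624 -0.0335]
```

View pics/c1top.png

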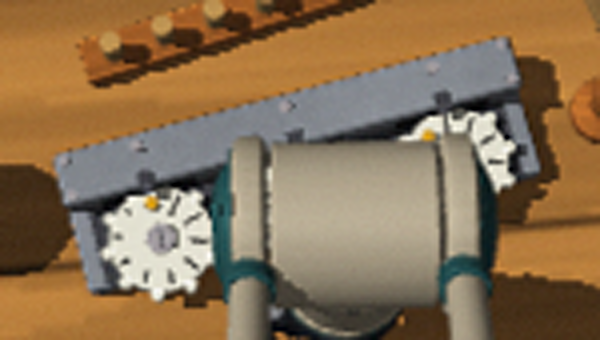

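Left dial's stud stands at its pointer, and the right is untouched. Second flick of the middle dial, same motion.

>>> apply_moves(deltas=[50,-15,0,0,0,50,-30,0,0,0,50,-30,4,0,0,50,-30,8,0,0,50,-30,12,0,0,50,-30,15,0,0,50,-30,18,0,0,50,-30,21,0,0,50,-30,24,0,0,50,-30,24,0,0,50,-15,24,0,0,50,5,24,0,0])

```text
clock: 8.48
position: [0.449, 0.0608, 0.0385]
ee_rot: [0.002, -0.098, 0.995, -0.0]
contact_force: [0.2, 0.2, -0.9]
width: 0.0502
gripper_force: 0.0
```

```bash
python3 chk.py c2
```

```text
8.4833 [0.449  0.0608 0.0385]
top hundreds [289.9 218.6] 0.69 [0.5399 0.1449]
top tens [326.1 211.4] 0.42 [0.5507 0.0493]
top units [357.4 203.2] 0.97 [ 0.5653 -0.0343]
side hundreds [305.5 198.7] 0.85 [0.5356 0.1257]
side tens [308.  214.3] 0.83 [0.5421 0.049 ]
side units [312.5 234.7] 0.62 [ 0.5533 -0.0406]
```

>>> apply_moves(deltas=[50,0,-30,0,0,50,-2,-65,0,0,50,-2,-100,0,0,50,-2,-124,0,0,50,-2,-124,0,0,50,-2,-124,0,0])

```text
clock: 9.38
position: [0.4743, -0.0619, 0.0382]
ee_rot: [0.0, -0.096, 0.995, 0.0]
contact_force: [-1.0, 1.1, -0.7]
width: 0.0501
gripper_force: 0.0
```

Run:
```python
from h import *
s=get_state();print(s["clock"],np.round(s["position"],4))
im=get_image("wrist"); f=im["frame"]; save("w2",f)
a=cv2.imread("pics/w1.png")[:,:,::-1]; t=a[340:382,272:356].copy()
r=cv2.matchTemplate(np.ascontiguousarray(f[300:,200:420]),t,cv2.TM_CCOEFF_NORMED); m=cv2.minMaxLoc(r); print(m[1],m[3][0]+200-272,m[3][1]+300-340)
```

```text
9.3833 [ 0.4743 -0.0619  0.0382]
0.9944188594818115 4 -1
```

View pics/w2.png

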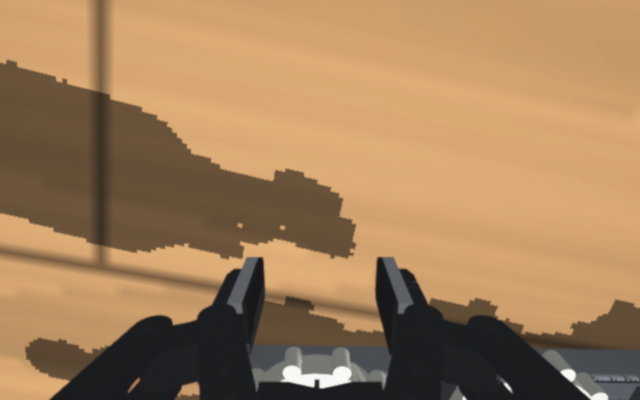

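The right dial's front lobes are at columns 293 and 342, 2 mm left of where the middle's stood. The depth is the same, so flick it with a 26 mm push, then back away and rise.

>>> apply_moves(deltas=[50,-15,2,0,0,50,-30,2,0,0,50,-30,6,0,0,50,-30,10,0,0,50,-30,14,0,0,50,-30,17,0,0,50,-30,20,0,0,50,-30,23,0,0,50,-30,26,0,0,50,-30,26,0,0,50,-15,26,0,0,50,5,26,0,0])

```text
clock: 10.43
position: [0.4648, -0.0363, 0.0384]
ee_rot: [0.001, -0.098, 0.995, -0.0]
contact_force: [-0.4, -0.5, 0.1]
width: 0.0498
gripper_force: 0.0
```

>>> apply_moves(deltas=[50,20,0,0,0,50,40,0,-30,0,50,60,0,-70,0,50,90,0,-110,0,50,120,0,-150,0,50,150,0,-190,0,50,160,0,-220,0,50,160,0,-220,0,50,160,0,-220,0])

```text
clock: 11.18
position: [0.3066, -0.0682, 0.262]
ee_rot: [0.004, -0.097, 0.995, -0.002]
contact_force: [0.9, -0.5, -0.6]
width: 0.0499
gripper_force: 0.0
```

```bash
python3 chk.py c3
```

```text
11.1833 [ 0.3066 -0.0682  0.262 ]
top hundreds [287.6 218. ] 0.63 [0.542  0.1507]
top tens [322.9 210.7] 0.77 [0.5532 0.0575]
top units [359.7 200.5] 0.88 [ 0.5719 -0.041 ]
side hundreds [307.6 197.4] 0.51 [0.5425 0.1322]
side tens [311.1 213.5] 0.68 [0.5517 0.0524]
side units [320.2 236.7] 0.56 [ 0.575  -0.0496]
```

View pics/c3top.png

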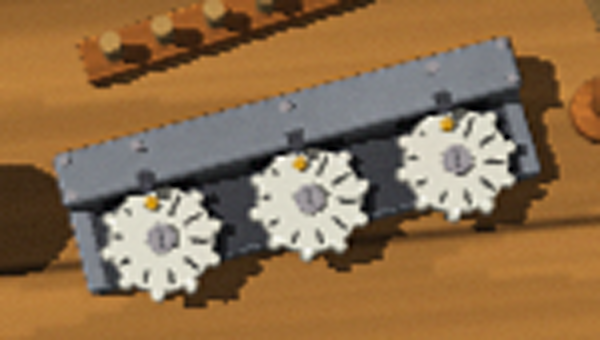

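All three studs (crop 151,202; 302,162; 447,124) sit at the same offset from their caps, each in front of its pointer. The tally has not visibly moved and the arm is clear.

```bash
python3 -c "
from rig import *
print(sign_off())"
```

```text
the job is handed in; nothing more can be done
None
```

I flicked the middle dial on two clicks and the right-hand dial one; in the last top view all three studs stand at their pointers, the arm was clear, and I handed the job in at about 11 s. The hand-in returned no verdict.

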